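Load the rinse tub and slide it under the tap

TASK

Load the round wooden drop-lid with the bar handle, the wooden rice paddle and the handleless cup into the large bay of the cream rinse tub, all wholly inside it, the cup standing upright; set the lid and the cup down gently, do not drop them. Then slide the loaded tub along the counter, without lifting it or toppling the cup, until the round strainer in its floor is straight below the tip of the tap's spout. Leave everything else on the counter where it is.

Things in the scene. Friction and masses are not known exactly. Their poses are not given: they have to be found in the camera images.
- tub: open cream plastic tub, loose, outer 190 (its x) by 260 (its y) by 60 mm high, walls and floor 5 mm, 0.45 kg. Origin: centre of its underside, z up. A divider 30 mm high at y = +60 mm parts the large bay (inside: x -90 to +90, y -125 to +57 mm) from the small strainer bay at the +y end. A loop handle stands out from the -y end
- tub_handle (a point): middle of the tub's loop handle: a bar 12 by 12 mm in section and 70 mm long, lying along the tub's x, at tub (0, -170, 50) mm; 34 mm of clear gap between bar and tub wall
- strainer (a point): centre of the round steel strainer disc, 44 mm in diameter, in the floor of the small bay, at tub (0, +94, 7) mm; axes as the tub's
- spout_tip (a point): centre of the outlet at the tip of the tap's spout, 270 mm above the counter, pointing down (dark collar 28 mm in diameter); the spout reaches 250 mm from the tap's column towards the robot, at most 366 mm high. The tap is fixed
- cup: white handleless ceramic tea cup, 75 mm high, 58 mm across the rim, slightly narrower at the foot, 0.14 kg, standing upright. Origin: centre of its underside, z up
- drop_lid: wooden drop-lid (the small lid laid inside a pot) lying on the counter: flat disc 92 mm across, 10 mm thick, with an upright bar handle across its top along its x, 80 mm long, 16 mm thick, from 10 to 38 mm above its underside; 70 g. Origin: centre of its underside, z up
- paddle: wooden rice paddle 160 mm long lying flat along its x: handle 90 long, 20 wide, 14 mm thick at -x (x -80 to +10), head 70 long, 50 wide, 10 mm thick at +x (x +10 to +80). Origin: middle of its length, on its underside, z up; 50 g
- paddle_grip (a point): point on the paddle's handle near its balance, at paddle (-12, 0, 7) mm
- paddle_tip (a point): front end of the paddle's head, at paddle (80, 0, 5) mm
- paddle_end (a point): rear end of the paddle's handle, at paddle (-80, 0, 7) mm
- soup_bowl: black lacquer soup bowl with its lid on, 110 mm across, 88 mm high; bystander; origin: centre of its underside
- mug: brown-grey stoneware mug with a handle, 80 mm across, 90 mm high; bystander; origin: centre of its underside
- dish: small blue dish, 90 mm across, 22 mm high; bystander; origin: centre of its underside
- jar: amber glass jar with a white cap, 68 mm across, 100 mm high; bystander; origin: centre of its underside
- whetstone: reddish whetstone 180 by 60 by 25 mm, lying flat; bystander; origin: centre of its underside
- spoon: spoon lying on the counter, bystander; origin: underside
Mind the look-alikes: they are no part of the job. What is shaped like the paddle but turquoise is not meant.

How it is judged:
By the outcome, as a careful person would: the job done as asked, in the order asked, and still so for the second after the job is handed in, with the robot touching nothing.
It also fails if it takes over 72 s, if anything falls off the work surface, if the arm or the gripper's body presses on something with over 40 N, if the wrist force passes 120 N, or if a joint passes its speed limit or range.

ROBOT

A 6-joint arm with a two-finger parallel gripper is mounted at the origin on the work surface. World frame = base frame: x ahead of the robot, y to its left, z up, the work surface at z = 0. Lengths are in m, angles in rad, forces in N, time in s.
With the tool pointing down it reaches from about 0.25 to 0.775 m from the base axis. Payload 4 kg.
Tool frame: the origin (TCP) lies at the very end of the fingers, on their centre line; the grasp point (between the pads) lies hold_point_z behind it (hold_point_z is the distance from the TCP to the grasp point, in m); z points along the fingers, y is the direction in which the jaws open and shut (so a half turn about z gives the same grasp; the last joint's range is limited). The gripper opens to 94 mm and grips with 3 to 60 N. Pads are 16 mm wide; open, the fingers measure 119 mm over their backs; the gripper's body (75 mm by 177 mm) begins 78 mm behind the grasp point.
Start: joints at [1.086, 0.087, 1.371, -0, 1.684, -0.103], TCP at [0.205, 0.51, 0.206] pointing down, gripper open.
Joint ranges: [-3.1, 3.1], [-0.76, 2.03], [0.27, 2.55], [-1.08, 4.22], [0.17, 2.65], [-2.57, 2.57]. Speed limits (rad/s): [2.79, 2.79, 3.14, 3.14, 3.14, 3.14].

INTERFACE

Orientations are given as [roll, pitch, yaw] about the fixed x, y, z axes, in that order (R = Rz(yaw) Ry(pitch) Rx(roll)).
In Python, from bench import * gives the robot as it stands.
- The arm moves only by the tool step_arm, never from a script. Its argument "increments" is text: rows parted by semicolons, each of 6 numbers parted by spaces: the shift along the tool's x, y, z in cm, then the turn, a rotation vector about the tool's x, y, z in rad. A call has 1 to 5 rows; each row shifts and turns the commanded pose from where the row before left it, along the tool's axes as they then stand; what a row does not reach is not made up. A row lasts 1/10 s, in which the tool goes at most 50 mm and 8.59 degrees, less where a joint would pass 70% of its speed; a pose out of reach is approached as far as the arm can. A call is refused whole if a number of a shift passes 5 or a number of a turn 0.15, either way. A call with a gripper value outside its range is refused whole. "claw" is the gripper's target within -1 to 1 (shut at 1, half-way at 0, fully open at -1), set as the call begins (left out, the last holds). The fingers move at their own pace and stop on an object; the grip force is fixed at half the most. Time passes only in rows, so rows that do not move let the fingers close. It gives the time, the measured TCP pose, the force and the opening at its end, in the units of the state.
- get_obs(): the state, without advancing time (a new reading comes with each control period).
- snapshot(name): name is "scene" or "top"; returns the picture (384x512x3 uint8, red, green, blue); there is no depth.
- calibration(name): a dict with "camera_matrix" (3x3 intrinsics, pixels), "k1" (the pictures are not rectified: a ray, as slopes to the right and down, at radius r is drawn at 1 + k1 r^2 times it, then the intrinsics apply), "eye" and "orientation" of the camera in the world. Camera axes: x right, y up, looking along -z (the intrinsics and any distortion apply to the point x, -y, -z); pixel columns grow to the right and rows downward; lengths in m; the calibration is good to about 2 mm. A picture is of the moment at which its call begins. calibration takes no time and is no camera call.
- close_job(): hands the job in, once; it reports no verdict.
The state is a dict: "time": time; "joint_positions": joint angles; "qvel": joint speeds; "joint_torque": joint torques, N m; "tool_pos": TCP position; "ee_rot": TCP orientation; "wrist_force": force on the tool from outside, world axes, zero at the start; "wrist_torque": the same for the moment, N m; "width": finger opening in m.
Only numpy, scipy, OpenCV 4.12 (cv2) and the standard library are available. Lean on these libraries where they do the work, as an engineer would, in place of code of your own. Each camera call takes 0.05 s, during which the arm holds its last target. There are 200 camera calls.

## Working session

There is one attempt and no reset: what is moved stays moved. The work goes in short steps, Python scripts to look and compute and a tool call to move; the robot and the scene stay as the last step left them, time stands still between calls to the robot, and variables do not carry over. Pictures are saved under pics/ and viewed, about 8 in all and at most 12, crops included, and the job is handed in when it is done.

Besides the shell and the picture viewer there is one more tool, called as name(argument=value, ...), one argument or row to a line, values as JSON. step_arm: Moves the arm, as the interface text tells. Its arguments: {"type":"object","properties":{"increments":{"type":"string"},"claw":{"type":"number"}},"required":["increments"]}

```bash
ls; mkdir -p pics
cat > h.py <<'E'
from bench import *
import numpy as np, cv2
from scipy.spatial.transform import Rotation as R
def cal(n):
    c=calibration(n); o=np.array(c["orientation"],float)
    M=o if o.shape==(3,3) else R.from_euler('xyz',o).as_matrix()
    return np.array(c["camera_matrix"]),c["k1"],np.array(c["eye"]),M
def ray(n,u,v):
    K,k1,e,M=cal(n)
    p=cv2.undistortPoints(np.array([[[u,v]]],float),K,np.array([k1,0,0,0.]))[0,0]
    return e,M@np.array([p[0],-p[1],-1])
def onz(n,u,v,z):
    e,d=ray(n,u,v); return e+d*(z-e[2])/d[2]
def proj(n,P):
    K,k1,e,M=cal(n); q=M.T@(np.array(P)-e)
    a=np.array([q[0],-q[1]])/-q[2]; a=a*(1+k1*(a@a)); return K[:2,:2]@a+K[:2,2]
def snap(n,f):
    im=cv2.cvtColor(snapshot(n),cv2.COLOR_RGB2BGR); cv2.imwrite('pics/'+f,im); return im
E
python3 - <<'E'
from h import *
for n in("scene","top"):
    snap(n,n+"0.png"); print(n,calibration(n))
a=cv2.imread('pics/top0.png');cv2.imwrite('pics/top0b.png',cv2.resize(a,(800,600)))
a=cv2.imread('pics/scene0.png');cv2.imwrite('pics/scene0b.png',cv2.resize(a,(800,600)))
print(get_obs()); import bench; print([x for x in dir(bench) if x[0]!='_'])
E
```

```text
pics
scene {'camera_matrix': array([[451.95265864,   0.        , 257.10781935],
       [  0.        , 451.95265864, 181.2238558 ],
       [  0.        ,   0.        ,   1.        ]]), 'k1': 0.014354808518984864, 'eye': array([ 1.67245723, -0.41053564,  1.07700865]), 'orientation': array([0.95586899, 0.00304199, 1.20309639])}
top {'camera_matrix': array([[482.83491297,   0.        , 242.81607862],
       [  0.        , 482.83491297, 189.94724306],
       [  0.        ,   0.        ,   1.        ]]), 'k1': -0.03530460250770951, 'eye': array([0.21670169, 0.05047557, 1.65451092]), 'orientation': array([ 0.17364055, -0.00612117, -1.58150264])}
{'time': 0.1, 'joint_positions': array([ 1.08593120e+00,  8.78775785e-02,  1.37209545e+00, -7.59948046e-06,
        1.68358300e+00, -1.03073417e-01]), 'qvel': array([-3.82031232e-04, -1.37670513e-03, -3.39581264e-03,  6.89879319e-05,
        1.75681527e-03,  9.13408680e-04]), 'joint_torque': array([ 1.88633334e-03, -3.41248763e+01, -3.03300333e+01,  7.19983620e-02,
        3.04760481e-02, -1.10895703e-04]), 'tool_pos': array([0.20468525, 0.50996722, 0.20442703]), 'ee_rot': array([-3.13963893e+00, -1.94500317e-04,  2.75979990e+00]), 'wrist_force': array([-0.31301869, -0.7640759 ,  0.13452175]), 'wrist_torque': array([ 0.01325217, -0.05561   ,  0.02482653]), 'width': 0.09386042923654599}
['IKError', 'calibration', 'close_job', 'get_obs', 'hold_point_z', 'snapshot']
```

View pics/top0b.png

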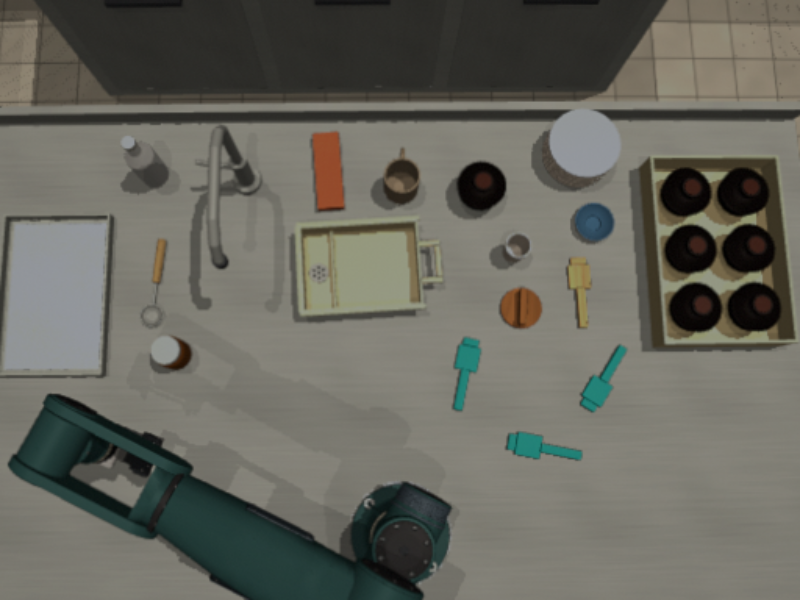

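View pics/scene0b.png

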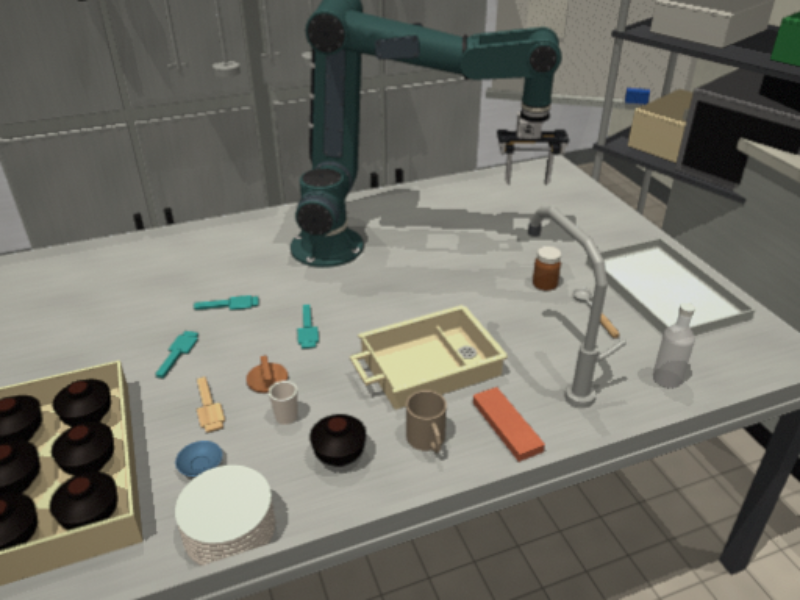

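The top view (800×600) shows:
- **Wooden paddle:** at (580,292), head up. The three paddle-shaped things at (467,373), (603,378) and (545,447) are turquoise look-alikes, so only the tan one fits.
- **Lid and cup:** lid at (521,308), the only disc with a bar. The cup is at (517,247), handleless and white; the mug at (402,180) has a handle.
- **Tub and tap:** tub at (360,268) with its handle to the right, and the spout tip at (220,262).

```bash
cat > meas.py <<'E'
from h import *
import sys
def comps(im,lo,hi,amin=40):
    m=cv2.inRange(cv2.cvtColor(im,cv2.COLOR_BGR2HSV),lo,hi)
    cs,_=cv2.findContours(m,cv2.RETR_EXTERNAL,cv2.CHAIN_APPROX_NONE)
    return [c for c in cs if cv2.contourArea(c)>amin]
def rect(n,c,z):
    P=np.array([onz(n,*p[0],z)[:2] for p in c],np.float32); (x,y),s,a=cv2.minAreaRect(P)
    return np.round([x,y,*s],4),round(a,1),np.round(P.mean(0),4)
if __name__=="__main__":
    im=cv2.imread('pics/top0.png')
    hsv=cv2.cvtColor(im,cv2.COLOR_BGR2HSV)
    s=512/800
    for nm,u,v in[("paddleH",583,310),("paddleHead",580,272),("lid",508,308),("bar",521,300),("cuprim",517,236),("cupin",520,250),("tubfloor",380,270),("tubrim",423,260),("handle",437,262),("strainer",319,272),("spouttip",221,262),("counter",480,290),("stone",328,170)]:
        print(nm,hsv[int(v*s),int(u*s)])
    crops=[cv2.resize(im[130:225,180:400],(770,332),interpolation=cv2.INTER_CUBIC)]
    sc=cv2.imread('pics/scene0.png'); crops.append(cv2.resize(sc[190:270,120:340],(770,266),interpolation=cv2.INTER_CUBIC))
    cv2.imwrite('pics/crop1.png',np.vstack(crops))
E
python3 meas.py; python3 -c "from h import *;print(hold_point_z)"
```

```text
paddleH [ 23 119 148]
paddleHead [ 24 115 149]
lid [ 13 175 124]
bar [ 13 177 118]
cuprim [16 54 71]
cupin [ 17  50 118]
tubfloor [ 34  40 152]
tubrim [ 25  23 120]
handle [ 32  56 136]
strainer [23 22 92]
spouttip [26 23 78]
counter [ 25  22 128]
stone [  9 179 148]
0.0188
```

View pics/crop1.png

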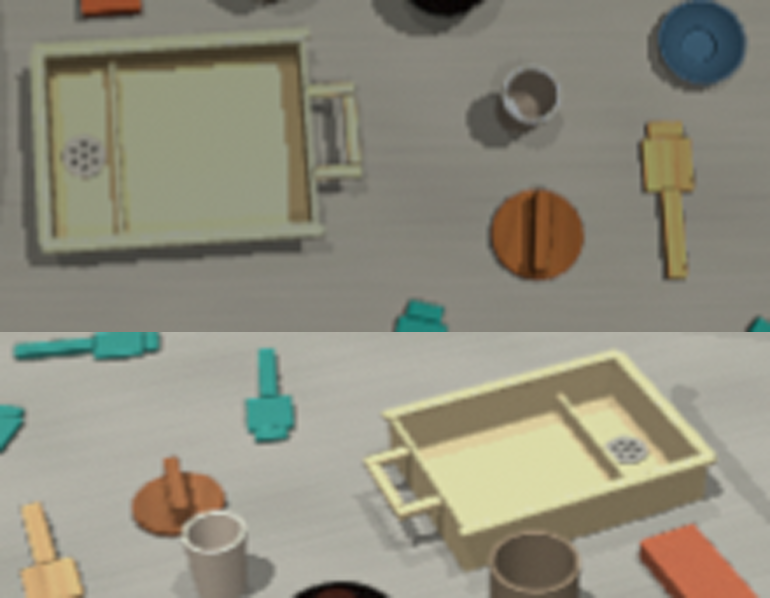

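```bash
cat > m1.py <<'E'
from meas import *
im=cv2.imread('pics/top0.png'); sc=cv2.imread('pics/scene0.png')
c=lambda u,v:(180+u/3.5-.36,130+v/3.5-.36)
s=lambda u,v:(120+u/3.5-.36,190+(v-332)/(266/80)-.36)
for lo,hi,nm,z in[((18,90,60),(28,255,255),'paddle',.012),((8,150,50),(16,255,255),'lid/stone',.01)]:
    for k in comps(im,lo,hi):print(nm,rect('top',k,z),cv2.boundingRect(k))
T=[onz('top',*c(*p),.06) for p in[(32,45),(310,30),(325,235),(42,252)]]
print('tub corners',np.round(T,4).tolist(),[round(np.linalg.norm(T[i]-T[i-1]),3) for i in range(4)],'ctr',np.mean(T,0))
print('strainer',onz('top',*c(84,157),.007), onz('scene',*s(628,449),.007))
print('handle',[onz('top',*c(*p),.056) for p in[(352,85),(357,182)]])
print('cup',onz('top',*c(530,95),.075),'scene rim',onz('scene',*s(216,535),.075))
print('bar',[onz('top',*c(*p),.038) for p in[(537,190),(541,270)]])
print('paddle tip',onz('top',*c(665,123),.01),'end',onz('top',*c(676,277),.014))
# spout: dark collar
for n,I,(u,v) in(('top',im,(141,168)),('scene',sc,(342,147))):
    g=cv2.cvtColor(I,cv2.COLOR_BGR2GRAY); w=g[v-12:v+12,u-12:u+12]; m=(w<62); ys,xs=np.nonzero(m); print(n,m.sum(),xs.mean()+u-12,ys.mean()+v-12,xs.min()+u-12,xs.max()+u-12,ys.min()+v-12,ys.max()+v-12)
a=cv2.resize(im[145:185,120:160],(400,400),interpolation=cv2.INTER_CUBIC);b=cv2.resize(sc[125:165,325:365],(400,400),interpolation=cv2.INTER_CUBIC)
cv2.imwrite('pics/spout.png',np.hstack([a,b]))
E
python3 m1.py
```

```text
paddle (array([ 0.4159, -0.8396,  0.0359,  0.0323]), 19.2, array([ 0.4156, -0.842 ], dtype=float32)) (491, 207, 12, 10)
paddle (array([ 0.4545, -0.6124,  0.1043,  0.0516]), 21.8, array([ 0.452 , -0.6128], dtype=float32)) (426, 187, 18, 30)
paddle (array([ 0.4536, -0.7359,  0.1031,  0.0665]), 20.3, array([ 0.4523, -0.7397], dtype=float32)) (458, 186, 23, 30)
paddle (array([ 0.5524, -0.8394,  0.0349,  0.0668]), 73.7, array([ 0.5503, -0.8426], dtype=float32)) (487, 166, 12, 19)
paddle (array([ 0.5114, -0.4063,  0.049 ,  0.1553]), 89.5, array([ 0.516, -0.408], dtype=float32)) (363, 165, 15, 45)
paddle (array([ 0.5831, -0.611 ,  0.1033,  0.0517]), 24.4, array([ 0.5802, -0.6131], dtype=float32)) (423, 151, 18, 29)
paddle (array([ 0.5817, -0.7348,  0.1032,  0.068 ]), 23.9, array([ 0.58  , -0.7395], dtype=float32)) (454, 150, 24, 30)
paddle (array([0.5789, 0.0793, 0.1769, 0.2485]), 2.9, array([0.6262, 0.044 ], dtype=float32)) (194, 143, 74, 50)
paddle (array([ 0.6739, -0.8384,  0.0566,  0.028 ]), 8.1, array([ 0.6751, -0.8398], dtype=float32)) (484, 133, 10, 16)
paddle (array([ 0.7098, -0.734
[... 801 characters left out ...]
.float64(0.204), np.float64(0.272), np.float64(0.203), np.float64(0.271)] ctr [0.56696784 0.07921942 0.06      ]
strainer [0.56151386 0.17316101 0.007     ] [0.56708601 0.17403993 0.007     ]
handle [array([ 0.62041062, -0.09112006,  0.056     ]), array([ 0.52416894, -0.09360215,  0.056     ])]
cup [ 0.60425412 -0.26080445  0.075     ] scene rim [ 0.61525176 -0.26279733  0.075     ]
bar [array([ 0.51803855, -0.27086531,  0.038     ]), array([ 0.43926358, -0.27136854,  0.038     ])]
paddle tip [ 0.59029476 -0.40810392  0.01      ] end [ 0.43423633 -0.40912587  0.014     ]
top 35 142.17142857142858 168.17142857142858 137 145 163 171
scene 42 341.7142857142857 147.35714285714286 338 345 144 150
```

View pics/spout.png

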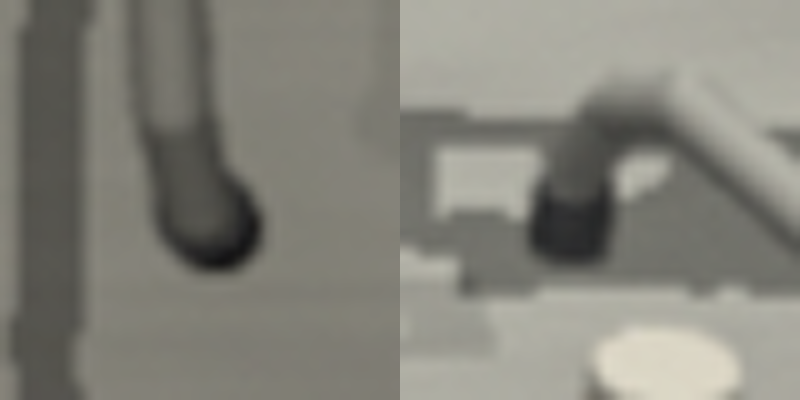

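The crop confirms the tan paddle is wooden. The spout tip is the dark collar, near (141,167) in top and (341,149) in scene. I'll triangulate it while the arm moves above the lid.

Run:
```python
from h import *
a=ray('top',140.85,166.75);b=ray('scene',341.35,148.75)
A=np.stack([a[1],-b[1]],1);t=np.linalg.lstsq(A,b[0]-a[0],rcond=None)[0]
print(a[0]+a[1]*t[0],b[0]+b[1]*t[1],onz('top',140.85,166.75,.27),onz('scene',341.35,148.75,.27))
```

```text
[0.53129541 0.33794029 0.27093279] [0.53084216 0.33690468 0.27061456] [0.5315075  0.33813409 0.27      ] [0.52997212 0.33747432 0.27      ]
```

step_arm(
  increments="0 0 0 0 0 -0.127; 0 0 0 0 0 -0.127; 0 0 0 0 0 -0.127",
  claw=-1,
)

```text
time: 0.4
tool_pos: [0.2048, 0.5101, 0.2048]
ee_rot: [-3.14, -0.001, -3.137]
wrist_force: [-0.1, -0.0, -0.4]
width: 0.0945
```

step_arm(
  increments="-1.37 -3.9 0 0 0 0; -1.37 -3.9 0 0 0 0; -1.37 -3.9 0 0 0 0; -1.37 -3.9 0 0 0 0; -1.37 -3.9 0 0 0 0",
)

```text
time: 0.9
tool_pos: [0.2732, 0.3137, 0.2049]
ee_rot: [-3.141, -0.0, 3.141]
wrist_force: [1.1, 0.5, 0.2]
width: 0.0943
```

step_arm(
  increments="-1.37 -3.9 0 0 0 0; -1.37 -3.9 0 0 0 0; -1.37 -3.9 0 0 0 0; -1.37 -3.9 0 0 0 0; -1.37 -3.9 0 0 0 0",
)

```text
time: 1.4
tool_pos: [0.3415, 0.1187, 0.2052]
ee_rot: [3.142, 0.0, 3.141]
wrist_force: [0.0, 0.6, -0.6]
width: 0.0941
```

step_arm(
  increments="-1.37 -3.9 0 0 0 0; -1.37 -3.9 0 0 0 0; -1.37 -3.9 0 0 0 0; -1.37 -3.9 0 0 0 0; -1.37 -3.9 0 0 0 0",
)

```text
time: 1.9
tool_pos: [0.4099, -0.0764, 0.2051]
ee_rot: [3.141, -0.0, 3.14]
wrist_force: [1.3, 0.6, -0.3]
width: 0.0939
```

step_arm(
  increments="-1.37 -3.9 1 0 0 0; -1.37 -3.9 2 0 0 0; -1.37 -3.9 2 0 0 0; -1.37 -3.9 2 0 0 0; -1.37 -3.9 2 0 0 0",
)

```text
time: 2.4
tool_pos: [0.4783, -0.2713, 0.114]
ee_rot: [3.141, -0.001, 3.14]
wrist_force: [0.5, 0.4, 0.0]
width: 0.0941
```

step_arm(
  increments="0 0 2.5 0 0 0; 0 0 2.5 0 0 0; 0 0 2.5 0 0 0; 0 0 1.5 0 0 0; 0 0 0.9 0 0 0",
  claw=0,
)

```text
time: 2.9
tool_pos: [0.4774, -0.2691, 0.0145]
ee_rot: [3.14, -0.002, 3.141]
wrist_force: [-0.4, -0.0, 0.2]
width: 0.0575
```

step_arm(
  increments="0 0 0 0 0 0; 0 0 0 0 0 0; 0 0 0 0 0 0; 0 0 0 0 0 0; 0 0 0 0 0 0",
  claw=1,
)

```text
time: 3.4
tool_pos: [0.479, -0.2705, 0.0176]
ee_rot: [-3.14, 0.002, 3.141]
wrist_force: [-0.1, -0.9, 0.5]
width: 0.0176
```

step_arm(
  increments="0 0 -1 0 0 0; 0 0 -3 0 0 0; 0 0 -3 0 0 0; 0 0 -3 0 0 0; 0 0 -3 0 0 0",
)

```text
time: 3.9
tool_pos: [0.4781, -0.2695, 0.1483]
ee_rot: [3.141, 0.0, 3.141]
wrist_force: [0.2, 0.3, -1.7]
width: 0.0155
```

step_arm(
  increments="-0.53 2 0 0 0 0; -0.53 3.5 0 0 0 0; -0.53 3.5 0 0 0 0; -0.53 3.5 0 0 0 0; -0.53 4 0 0 0 0",
)

```text
time: 4.4
tool_pos: [0.5049, -0.1038, 0.1472]
ee_rot: [-3.141, 0.001, 3.14]
wrist_force: [0.9, -0.2, -1.0]
width: 0.0156
```

step_arm(
  increments="-0.53 4 0 0 0 0; -0.53 4 0 0 0 0; -0.53 4 0 0 0 0; -0.53 4 0 0 0 0; -0.53 2 0 0 0 -0.048",
)

```text
time: 4.9
tool_pos: [0.5312, 0.0784, 0.1472]
ee_rot: [3.14, 0.0, -3.09]
wrist_force: [-0.0, -1.3, -0.0]
width: 0.0159
```

step_arm(
  increments="0 0 2.5 0 0 0; 0 0 2.5 0 0 0; 0 0 2.5 0 0 0; 0 0 2.5 0 0 0; 0 0 0 0 0 0",
)

```text
time: 5.4
tool_pos: [0.5283, 0.0752, 0.0429]
ee_rot: [3.141, -0.008, -3.094]
wrist_force: [0.3, -0.1, -1.1]
width: 0.0157
```

Run:
```python
from h import *
a=snap('top','t1.png');b=snap('scene','s1.png')
cv2.imwrite('pics/v1.png',np.hstack([cv2.resize(a[125:215,180:300],(400,300),interpolation=cv2.INTER_CUBIC),cv2.resize(b[180:270,215:335],(400,300),interpolation=cv2.INTER_CUBIC)]))
```

```text
(no output)
```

View pics/v1.png

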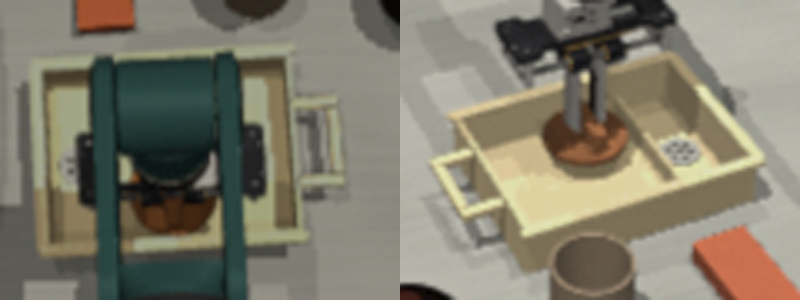

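step_arm(
  increments="0 0 1 0 0 0; 0 0 0.7 0 0 0; 0 0 0.3 0 0 0; 0 0 0.2 0 0 0; 0 0 0 0 0 0",
)

```text
time: 6.0
tool_pos: [0.5315, 0.0751, 0.0243]
ee_rot: [3.142, -0.0, -3.094]
wrist_force: [0.6, 0.2, 0.9]
width: 0.0156
```

step_arm(
  increments="0 0 0.1 0 0 0; 0 0 0.1 0 0 0; 0 0 0 0 0 0",
)

```text
time: 6.3
tool_pos: [0.5318, 0.0752, 0.0227]
ee_rot: [3.142, 0.001, -3.094]
wrist_force: [-0.7, 0.2, -0.2]
width: 0.0157
```

step_arm(
  increments="0 0 0.1 0 0 0; 0 0 0.1 0 0 0; 0 0 0 0 0 0",
)

```text
time: 6.6
tool_pos: [0.5318, 0.0752, 0.0226]
ee_rot: [-3.142, 0.001, -3.094]
wrist_force: [-4.9, 0.3, 9.2]
width: 0.0159
```

step_arm(
  increments="0 0 0.1 0 0 0; 0 0 0.1 0 0 0; 0 0 0 0 0 0",
)

```text
time: 6.9
tool_pos: [0.5319, 0.0752, 0.0226]
ee_rot: [-3.141, 0.001, -3.094]
wrist_force: [-8.6, -0.8, 17.7]
width: 0.0161
```

step_arm(
  increments="0 0 -0.3 0 0 0; 0 0 0 0 0 0; 0 0 0 0 0 0; 0 0 0 0 0 0; 0 0 0 0 0 0",
  claw=-0.1,
)

```text
time: 7.4
tool_pos: [0.5313, 0.0751, 0.0209]
ee_rot: [3.141, -0.001, -3.094]
wrist_force: [-0.8, -0.2, 0.1]
width: 0.0507
```

step_arm(
  increments="0 0 -1 0 0 0; 0 0 -3 0 0 0; 0 0 -3 0 0 0; 0 0 -4 0 0 0; 0 0 -1 0 0 0.042",
)

```text
time: 7.9
tool_pos: [0.5344, 0.0753, 0.1478]
ee_rot: [3.141, 0.01, -3.137]
wrist_force: [-0.3, -0.6, 0.3]
width: 0.0513
```

step_arm(
  increments="0.26 -4 0 0 0 0; 0.26 -4 0 0 0 0; 0.26 -4 0 0 0 0; 0.26 -4 0 0 0 0; 0.26 -4 0 0 0 0",
)

```text
time: 8.4
tool_pos: [0.5195, -0.1264, 0.1424]
ee_rot: [-3.141, 0.001, -3.136]
wrist_force: [0.9, 1.1, 0.0]
width: 0.0519
```

step_arm(
  increments="0.26 -4 0 0 0 0; 0.26 -4 0 0 0 0; 0.26 -4 0 0 0 0; 0.26 -4 0 0 0 0; 0.26 -4 0 0 0 0",
)

```text
time: 8.9
tool_pos: [0.5075, -0.3267, 0.1422]
ee_rot: [-3.141, 0.001, -3.137]
wrist_force: [0.8, -0.5, 0.4]
width: 0.0519
```

step_arm(
  increments="0.26 -4 1 0 0 0; 0.26 -4 1 0 0 0; 0 -0.3 1 0 0 0; 0 0 1 0 0 0; 0 0 0 0 0 0",
)

```text
time: 9.4
tool_pos: [0.5023, -0.406, 0.0994]
ee_rot: [3.138, -0.003, -3.136]
wrist_force: [0.3, -0.1, -0.4]
width: 0.052
```

Run:
```python
from h import *
a=snap('top','t2.png');b=snap('scene','s2.png')
cv2.imwrite('pics/v2.png',np.hstack([cv2.resize(a[125:245,180:400],(550,300),interpolation=cv2.INTER_CUBIC),cv2.resize(b[230:290,115:165],(250,300),interpolation=cv2.INTER_CUBIC)]))
```

```text
(no output)
```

View pics/v2.png

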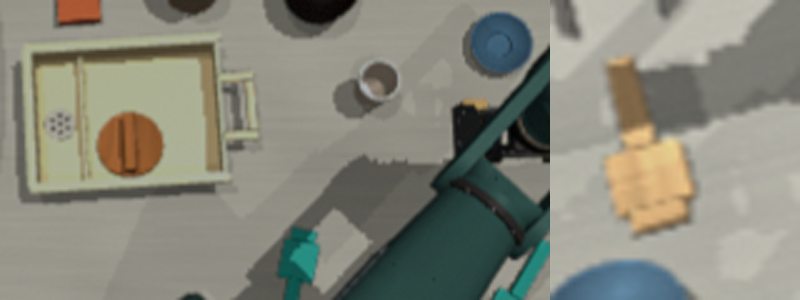

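The lid is inside the bay at crop (130,143). The arm is over the tan paddle.

step_arm(
  increments="0 0 3 0 0 0; 0 0 3 0 0 0; 0 0 2 0 0 0; 0 0 1.2 0 0 0; 0 0 0.2 0 0 0",
)

```text
time: 10.0
tool_pos: [0.5028, -0.4065, 0.0065]
ee_rot: [3.14, -0.001, -3.135]
wrist_force: [0.1, 0.1, 0.3]
width: 0.0514
```

step_arm(
  increments="0 0 0 0 0 0; 0 0 0 0 0 0; 0 0 0 0 0 0; 0 0 0 0 0 0; 0 0 0 0 0 0",
  claw=1,
)

```text
time: 10.5
tool_pos: [0.5033, -0.4085, 0.0085]
ee_rot: [-3.14, 0.001, -3.137]
wrist_force: [0.1, 0.7, 2.4]
width: 0.0195
```

Run:
```python
from meas import *
im=cv2.imread('pics/t2.png')
for k in comps(im,(8,150,50),(16,255,255)):print('lid',rect('top',k,.015))
c=lambda u,v:(180+u/2.5-.4,125+v/2.5-.4)
I=[onz('top',*c(*p),.06) for p in[(22,47),(220,35),(232,185),(27,194)]]
print(np.round(I,4).tolist(),np.mean(I,0))
```

```text
lid (array([0.5308, 0.0745, 0.0831, 0.0809]), 89.5, array([0.5306, 0.0759], dtype=float32))
lid (array([0.7975, 0.1522, 0.181 , 0.0576]), 4.2, array([0.797 , 0.1521], dtype=float32))
[[0.6592, 0.2216, 0.06], [0.6737, -0.0489, 0.06], [0.4659, -0.0609, 0.06], [0.4564, 0.2131, 0.06]] [0.56383556 0.08121352 0.06      ]
```

step_arm(
  increments="0 0 -1 0 0 0; 0 0 -2.5 0 0 0; 0 0 -3.5 0 0 0; 0 0 -3.5 0 0 0; 0 0 -1.5 0 0 0",
)

```text
time: 11.0
tool_pos: [0.5043, -0.4093, 0.1326]
ee_rot: [-3.137, 0.005, -3.136]
wrist_force: [-0.7, 0.4, 0.7]
width: 0.0194
```

step_arm(
  increments="-0.58 2 0 0 0 0; -0.58 4 0 0 0 0; -0.58 4 0 0 0 0; -0.58 4 0 0 0 0; -0.58 4 0 0 0 0",
)

```text
time: 11.5
tool_pos: [0.5297, -0.224, 0.1244]
ee_rot: [3.138, -0.004, -3.136]
wrist_force: [0.9, 0.1, 0.5]
width: 0.0195
```

step_arm(
  increments="-0.58 4 0 0 0 0; -0.58 4.6 0 0 0 0; -0.58 4.6 0 0 0 0; -0.58 4.6 0 0 0 0; -0.58 3.4 0 0 0 -0.043",
)

```text
time: 12.0
tool_pos: [0.5566, -0.0113, 0.1247]
ee_rot: [3.139, -0.005, -3.09]
wrist_force: [0.6, 0.1, -0.4]
width: 0.0195
```

step_arm(
  increments="0 0 1 0 0 0; 0 0 1 0 0 0; 0 0 1 0 0 0; 0 0 0 0 0 0",
)

```text
time: 12.4
tool_pos: [0.5566, -0.0165, 0.094]
ee_rot: [3.141, -0.006, -3.095]
wrist_force: [-0.1, -0.3, -0.3]
width: 0.0198
```

Run:
```python
from h import *
a=snap('top','t3.png');b=snap('scene','s3.png')
cv2.imwrite('pics/v3.png',np.hstack([cv2.resize(a[125:215,180:300],(400,300),interpolation=cv2.INTER_CUBIC),cv2.resize(b[180:270,215:335],(400,300),interpolation=cv2.INTER_CUBIC)]))
```

```text
(no output)
```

View pics/v3.png

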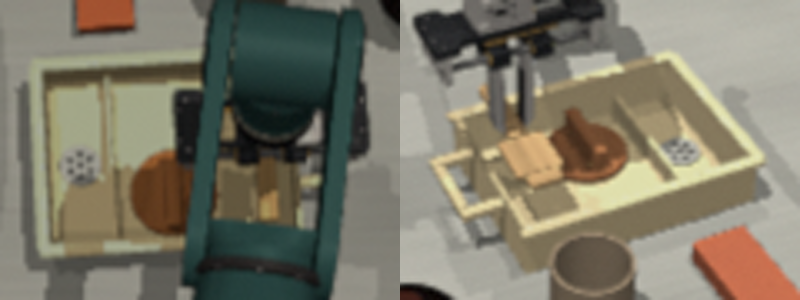

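step_arm(
  increments="-0.5 0 1 0 0 0; 0 0 2 0 0 0; 0 0 2 0 0 0; 0 0 2 0 0 0; 0 0 0.8 0 0 0",
)

```text
time: 13.0
tool_pos: [0.5627, -0.0158, 0.017]
ee_rot: [3.141, -0.003, -3.094]
wrist_force: [0.1, -0.1, -0.5]
width: 0.0194
```

step_arm(
  increments="0 0 0.3 0 0 0; 0 0 0.2 0 0 0; 0 0 0 0 0 0",
)

```text
time: 13.3
tool_pos: [0.5646, -0.0156, 0.0153]
ee_rot: [-3.141, 0.002, -3.094]
wrist_force: [-0.8, 0.2, -0.0]
width: 0.0196
```

step_arm(
  increments="0 0 0.2 0 0 0; 0 0 0.2 0 0 0; 0 0 0 0 0 0",
)

```text
time: 13.6
tool_pos: [0.565, -0.0156, 0.0134]
ee_rot: [-3.141, 0.003, -3.093]
wrist_force: [-3.3, 0.5, 8.1]
width: 0.0196
```

step_arm(
  increments="0 0 0 0 0 0; 0 0 0 0 0 0; 0 0 0 0 0 0; 0 0 0 0 0 0",
  claw=0.4,
)

```text
time: 14.0
tool_pos: [0.5637, -0.0154, 0.0102]
ee_rot: [3.141, -0.0, -3.093]
wrist_force: [0.1, -0.6, -0.2]
width: 0.0281
```

step_arm(
  increments="0 0 -1 0 0 0; 0 0 -3 0 0 0; 0 0 -4 0 0 0; 0 0 -4 0 0 0; 0 0 -4 0 0 0.043",
)

```text
time: 14.5
tool_pos: [0.5637, -0.0154, 0.1727]
ee_rot: [3.142, 0.001, -3.137]
wrist_force: [1.0, 0.3, 0.6]
width: 0.0279
```

Run:
```python
from meas import *
a=snap('top','t4.png')
print(onz('top',180+379.5/2.5-.4,125+81/2.5-.4,.075))
for f,n,(u,v) in(('t2.png','top',(331,156)),('s2.png','scene',(181,250))):
    im=cv2.imread('pics/'+f);cv2.imwrite('pics/c_'+f,im)
    w=im[v-22:v+26,u-22:u+22];cv2.imwrite('pics/c_'+f,cv2.resize(w,(440,480),interpolation=cv2.INTER_CUBIC))
t=cv2.imread('pics/c_t2.png');s=cv2.imread('pics/c_s2.png');m=cv2.resize(a[125:215,180:300],(520,390),interpolation=cv2.INTER_CUBIC)
v=np.zeros((590,800,3),np.uint8);v[:200,:183]=cv2.resize(t,(183,200));v[:200,200:383]=cv2.resize(s,(183,200));v[200:,:520]=m
cv2.imwrite('pics/v4.png',v)
```

```text
[ 0.60349282 -0.26189284  0.075     ]
```

step_arm(
  increments="-0.6 -3 0 0 0 0; -0.6 -4 0 0 0 0; -0.6 -4 0 0 0 0; -0.6 -4 0 0 0 0; -0.6 -4 0 0 0 0",
  claw=-1,
)

```text
time: 15.05
tool_pos: [0.595, -0.2068, 0.171]
ee_rot: [-3.141, 0.001, -3.136]
wrist_force: [-0.1, -0.4, 0.1]
width: 0.0649
```

step_arm(
  increments="-0.6 -3 0 0 0 0; -0.6 -2.6 0 0 0 0; 0 0 1 0 0 0; 0 0 2 0 0 0; 0 0 0 0 0 0",
)

```text
time: 15.55
tool_pos: [0.6053, -0.2596, 0.1366]
ee_rot: [3.138, -0.006, -3.136]
wrist_force: [-1.1, -0.1, -0.1]
width: 0.0938
```

View pics/v4.png

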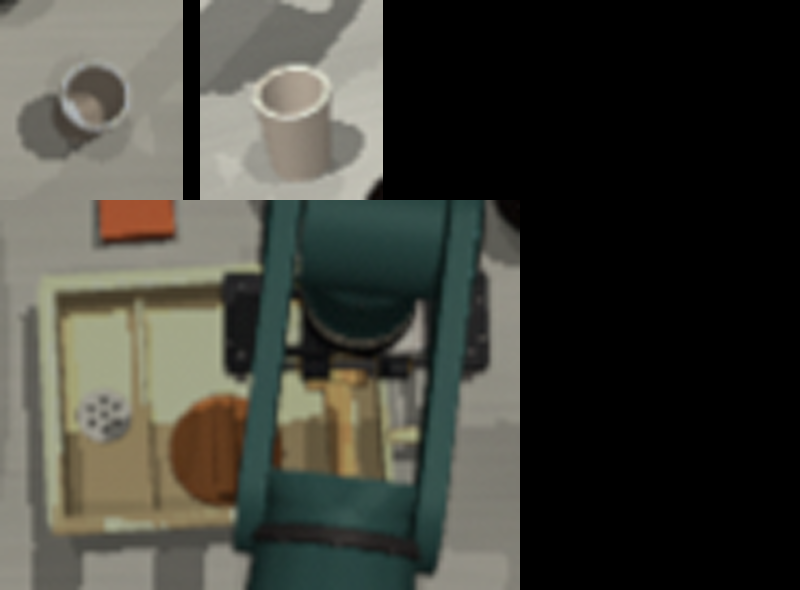

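step_arm(
  increments="0 0 2.5 0 0 0; 0 0 3 0 0 0; 0 0 3 0 0 0; 0 0 2 0 0 0; 0 0 0.3 0 0 0",
)

```text
time: 16.05
tool_pos: [0.6051, -0.259, 0.0293]
ee_rot: [3.138, -0.006, -3.135]
wrist_force: [0.3, -0.3, -0.2]
width: 0.0939
```

step_arm(
  increments="0 0 0 0 0 0; 0 0 0 0 0 0; 0 0 0 0 0 0; 0 0 0 0 0 0; 0 0 0 0 0 0",
  claw=1,
)

```text
time: 16.55
tool_pos: [0.6076, -0.2616, 0.0335]
ee_rot: [-3.141, 0.002, -3.137]
wrist_force: [-0.3, -1.2, 0.2]
width: 0.0576
```

step_arm(
  increments="0 0 0 0 0 0; 0 0 0 0 0 0",
)

```text
time: 16.75
tool_pos: [0.6077, -0.2617, 0.0335]
ee_rot: [-3.141, 0.002, -3.137]
wrist_force: [-0.0, -0.5, 4.0]
width: 0.0562
```

step_arm(
  increments="0 0 -1 0 0 0; 0 0 -2.5 0 0 0; 0 0 -3 0 0 0; 0 0 -3 0 0 0; 0 0 -1.5 0 0 0",
)

```text
time: 17.25
tool_pos: [0.608, -0.2616, 0.1459]
ee_rot: [-3.14, 0.004, -3.136]
wrist_force: [1.3, -0.6, -1.3]
width: 0.0558
```

step_arm(
  increments="-0.11 1.5 0 0 0 0; -0.11 3 0 0 0 0; -0.11 4 0 0 0 0; -0.11 4 0 0 0 0; -0.11 4 0 0 0 0",
)

```text
time: 17.75
tool_pos: [0.6101, -0.0933, 0.1396]
ee_rot: [3.14, -0.005, -3.136]
wrist_force: [0.3, -0.6, -1.4]
width: 0.0561
```

step_arm(
  increments="-0.11 4 0 0 0 0; -0.11 4 0 0 0 0; -0.11 4 0 0 0 0; -0.11 3.5 0 0 0 0; -0.11 2.3 0 0 0 0",
)

```text
time: 18.25
tool_pos: [0.6142, 0.0857, 0.1397]
ee_rot: [3.14, -0.005, -3.133]
wrist_force: [0.3, -0.5, -1.4]
width: 0.0563
```

step_arm(
  increments="0 0 1 0 0 0; 0 0 1 0 0 0; 0 0 0 0 0 0; 0 0 0 0 0 0",
)

```text
time: 18.65
tool_pos: [0.6155, 0.0806, 0.1209]
ee_rot: [-3.141, -0.003, -3.138]
wrist_force: [-0.2, -0.9, -1.6]
width: 0.0561
```

Run:
```python
from h import *
o=get_obs();print(o['tool_pos'],o['ee_rot'],o['wrist_force'])
b=snap('scene','s5.png');cv2.imwrite('pics/v5.png',cv2.resize(b[170:270,200:340],(784,560),interpolation=cv2.INTER_CUBIC))
```

```text
[0.61552354 0.08064916 0.12088868] [-3.14133407e+00 -2.86861111e-03 -3.13803683e+00] [-0.15564947 -0.85738625 -1.64677458]
```

View pics/v5.png

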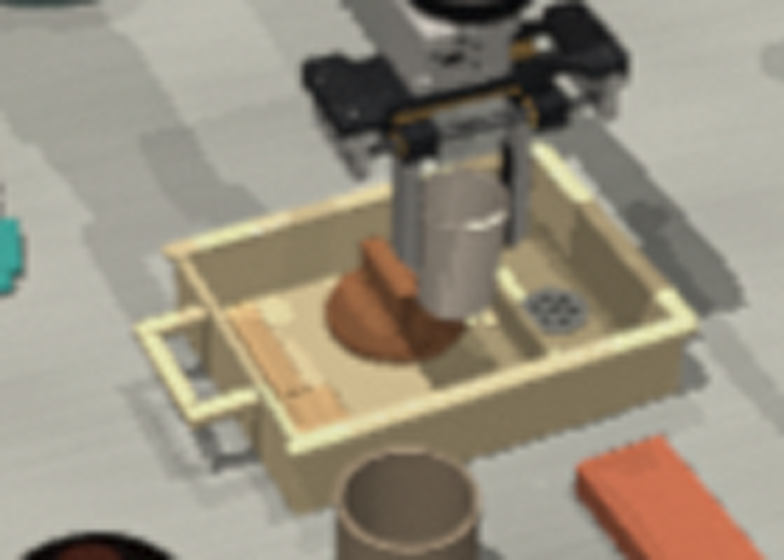

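step_arm(
  increments="-0.4 0 1 0 0 0; 0 0 2 0 0 0; 0 0 2 0 0 0; 0 0 1.5 0 0 0; 0 0 0.8 0 0 0",
)

```text
time: 19.2
tool_pos: [0.6195, 0.0814, 0.0473]
ee_rot: [3.142, -0.003, -3.137]
wrist_force: [-0.6, 0.6, -0.9]
width: 0.0561
```

step_arm(
  increments="0 0 0.2 0 0 0; 0 0 0.2 0 0 0; 0 0 0 0 0 0; 0 0 0 0 0 0",
)

```text
time: 19.6
tool_pos: [0.621, 0.0819, 0.0466]
ee_rot: [3.141, 0.002, -3.136]
wrist_force: [0.9, -0.5, -1.9]
width: 0.0563
```

step_arm(
  increments="0 0 0.2 0 0 0; 0 0 0.2 0 0 0; 0 0 0 0 0 0; 0 0 0 0 0 0",
)

```text
time: 20.0
tool_pos: [0.6203, 0.0819, 0.0414]
ee_rot: [3.142, -0.0, -3.136]
wrist_force: [0.2, 0.3, -1.6]
width: 0.056
```

step_arm(
  increments="0 0 0.1 0 0 0; 0 0 0.1 0 0 0; 0 0 0 0 0 0; 0 0 0 0 0 0",
)

```text
time: 20.4
tool_pos: [0.6203, 0.0818, 0.0394]
ee_rot: [3.142, -0.0, -3.136]
wrist_force: [0.5, 0.1, -1.6]
width: 0.0563
```

step_arm(
  increments="0 0 0.1 0 0 0; 0 0 0 0 0 0; 0 0 0 0 0 0",
)

```text
time: 20.7
tool_pos: [0.6204, 0.0818, 0.0385]
ee_rot: [3.142, 0.0, -3.136]
wrist_force: [0.4, 0.4, -1.5]
width: 0.0561
```

step_arm(
  increments="0 0 0.1 0 0 0; 0 0 0 0 0 0; 0 0 0 0 0 0",
)

```text
time: 21.0
tool_pos: [0.6209, 0.0819, 0.0385]
ee_rot: [3.141, 0.002, -3.136]
wrist_force: [-1.4, -0.5, 4.8]
width: 0.056
```

step_arm(
  increments="0 0 0 0 0 0; 0 0 0 0 0 0; 0 0 0 0 0 0; 0 0 0 0 0 0; 0 0 0 0 0 0",
  claw=-0.6,
)

```text
time: 21.5
tool_pos: [0.6202, 0.0818, 0.0372]
ee_rot: [3.142, -0.0, -3.136]
wrist_force: [0.4, 0.4, 0.3]
width: 0.0752
```

step_arm(
  increments="0 0 -0.5 0 0 0; 0 0 -2 0 0 0; 0 0 -4 0 0 0; 0 0 -4 0 0 0; 0 0 -3 0 0 0",
)

```text
time: 22.0
tool_pos: [0.6211, 0.0819, 0.176]
ee_rot: [3.141, 0.004, -3.136]
wrist_force: [0.5, -0.1, -0.3]
width: 0.0751
```

step_arm(
  increments="1 -3 0 0 0 0; 1 -4 0 0 0 0; 1 -4 0 0 0 0; 1 -4 0 0 0 0; 0.7 -2.2 0 0 0 -0.048",
  claw=0.3,
)

```text
time: 22.5
tool_pos: [0.5735, -0.0932, 0.173]
ee_rot: [-3.14, 0.0, -3.09]
wrist_force: [0.5, 0.3, -1.6]
width: 0.0388
```

Run:
```python
from h import *
o=get_obs();print(o['tool_pos'],o['ee_rot'])
a=snap('top','t6.png');b=snap('scene','s6.png')
cv2.imwrite('pics/v6.png',np.hstack([cv2.resize(a[125:215,180:300],(400,300),interpolation=cv2.INTER_CUBIC),cv2.resize(b[180:270,215:335],(400,300),interpolation=cv2.INTER_CUBIC)]))
```

```text
[ 0.57349569 -0.0932363   0.17303904] [-3.14047656e+00  4.43634530e-04 -3.08954849e+00]
```

View pics/v6.png

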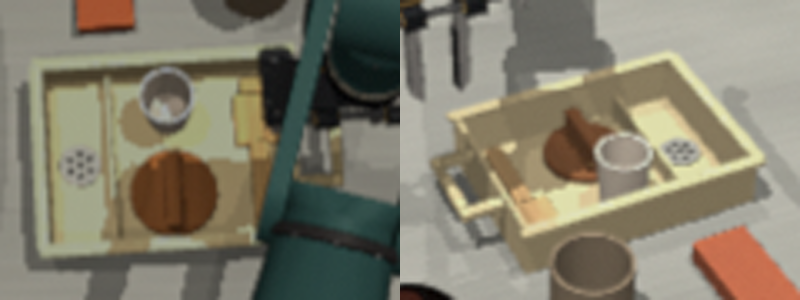

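The cup stands upright and the lid and paddle lie in the large bay. The strainer is at crop (80,167). Next I'll grip the loop handle.

step_arm(
  increments="0 0 2.5 0 0 0; 0 0 3 0 0 0; 0 0 2.5 0 0 0; 0 0 1.5 0 0 0; 0 0 0 0 0 0",
  claw=0.36,
)

```text
time: 23.1
tool_pos: [0.5728, -0.0891, 0.0749]
ee_rot: [3.14, -0.005, -3.088]
wrist_force: [-0.4, 0.2, 0.2]
width: 0.0302
```

Run:
```python
from h import *
o=get_obs();print(o['tool_pos'],o['ee_rot'])
im=cv2.imread('pics/t6.png')
c=lambda u,v:(180+u*.3-.35,125+v*.3-.35)
print('strainer',onz('top',*c(80,167),.007))
im=cv2.imread('pics/s6.png')
print('sc strainer',onz('scene',215+(682-400)*.3-.35,180+152*.3-.35,.007))
```

```text
[ 0.57279573 -0.08914097  0.07489075] [ 3.13964144 -0.00474629 -3.08779065]
strainer [0.56061427 0.17312305 0.007     ]
sc strainer [0.56942305 0.17365117 0.007     ]
```

step_arm(
  increments="0 -0.2 1.2 0 0 0; 0 0 1.2 0 0 0; 0 0 1.2 0 0 0; 0 0 0.7 0 0 0; 0 0 0 0 0 0",
)

```text
time: 23.6
tool_pos: [0.5733, -0.0921, 0.0328]
ee_rot: [3.141, -0.003, -3.089]
wrist_force: [-0.3, -0.0, 0.4]
width: 0.0302
```

step_arm(
  increments="0 0 0 0 0 0; 0 0 0 0 0 0; 0 0 0 0 0 0; 0 0 0 0 0 0",
  claw=1,
)

```text
time: 24.0
tool_pos: [0.5748, -0.0916, 0.0352]
ee_rot: [3.14, 0.001, -3.088]
wrist_force: [0.3, 3.9, 2.5]
width: 0.0117
```

step_arm(
  increments="0.07 0.5 0 0 0 0; 0.13 1 0 0 0 0; 0.13 1 0 0 0 0; 0.13 1 0 0 0 0; 0.13 1 0 0 0 0",
)

```text
time: 24.5
tool_pos: [0.5665, -0.0479, 0.0352]
ee_rot: [-3.14, 0.002, -3.089]
wrist_force: [1.5, -5.5, 2.3]
width: 0.0117
```

step_arm(
  increments="0.13 1 0 0 0 0; 0.13 1 0 0 0 0; 0.13 1 0 0 0 0; 0.13 1 0 0 0 0; 0.13 1 0 0 0 0",
)

```text
time: 25.0
tool_pos: [0.5572, 0.0018, 0.0352]
ee_rot: [-3.14, 0.001, -3.088]
wrist_force: [1.0, -5.6, 2.3]
width: 0.0116
```

step_arm(
  increments="0.13 1 0 0 0 0; 0.13 1 0 0 0 0; 0.13 1 0 0 0 0; 0.13 1 0 0 0 0; 0.13 1 0 0 0 0",
)

```text
time: 25.5
tool_pos: [0.5479, 0.0514, 0.0351]
ee_rot: [-3.14, 0.001, -3.088]
wrist_force: [1.9, -5.8, 2.6]
width: 0.012
```

step_arm(
  increments="0.13 1 0 0 0 0; 0.08 0.7 0 0 0 0; 0.05 0.4 0 0 0 0; 0 0 0 0 0 0; 0 0 0 0 0 0",
)

```text
time: 26.0
tool_pos: [0.5441, 0.0729, 0.0351]
ee_rot: [3.141, 0.001, -3.088]
wrist_force: [-0.7, -2.6, 5.3]
width: 0.0116
```

Run:
```python
from h import *
o=get_obs();print(o['tool_pos'],o['ee_rot'],o['wrist_force'],o['wrist_torque'])
a=snap('top','t7.png');b=snap('scene','s7.png')
cv2.imwrite('pics/v7.png',np.hstack([cv2.resize(a[135:210,130:230],(400,300),interpolation=cv2.INTER_CUBIC),cv2.resize(b[140:230,260:380],(400,300),interpolation=cv2.INTER_CUBIC)]))
print(proj('top',[.531,.338,.007]),proj('scene',[.531,.338,.007]))
```

```text
[0.54411768 0.07290609 0.03514273] [ 3.14061406e+00  6.16262913e-04 -3.08807079e+00] [-0.74000672 -2.56670157  5.33640966] [-0.35289094  0.06899368 -0.07100556]
[156.14861552 183.5553143 ] [334.32376968 208.66234044]
```

View pics/v7.png

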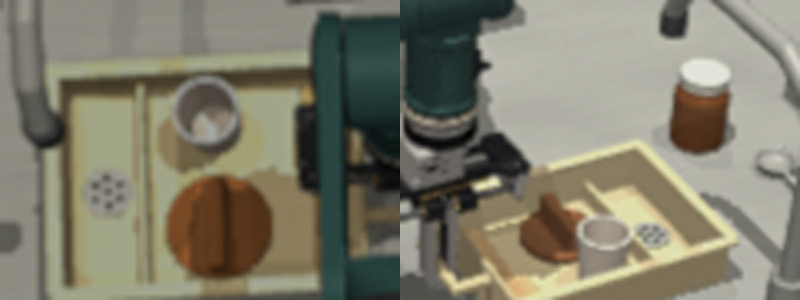

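Run:
```python
from meas import *
for n,f,(u,v) in(('top','t7.png',(156,183)),('scene','s7.png',(335,210))):
    im=cv2.imread('pics/'+f);r=9
    w=cv2.resize(im[v-r:v+r+1,u-r:u+r+1],None,fx=8,fy=8,interpolation=cv2.INTER_CUBIC)
    h=cv2.cvtColor(w,cv2.COLOR_BGR2HSV); m=((h[...,1]<38)).astype(np.uint8)*255
    m=cv2.morphologyEx(m,cv2.MORPH_CLOSE,np.ones((15,15)))
    cs,_=cv2.findContours(m,0,1);k=max(cs,key=cv2.contourArea);(x,y),ax,an=cv2.fitEllipse(cv2.convexHull(k))
    p=(u-r+(x+.5)/8-.5,v-r+(y+.5)/8-.5);print(n,p,np.array(ax)/8,onz(n,*p,.007))
```

```text
top (156.66088581085205, 182.65512466430664) [12.5083828  12.68736935] [0.53416554 0.33628372 0.007     ]
scene (331.8706245422363, 211.98723220825195) [10.22340202 16.56949806] [0.54518858 0.3197541  0.007     ]
```

step_arm(
  increments="0.1 0.1 0 0 0 0; 0.1 0 0 0 0 0; 0 0 0 0 0 0; 0 0 0 0 0 0",
)

```text
time: 26.5
tool_pos: [0.5432, 0.0732, 0.0352]
ee_rot: [3.141, 0.003, -3.089]
wrist_force: [4.4, -3.1, 4.5]
width: 0.0116
```

step_arm(
  increments="0 0 0 0 0 0; 0 0 0 0 0 0; 0 0 0 0 0 0",
  claw=0.36,
)

```text
time: 26.8
tool_pos: [0.5403, 0.0738, 0.033]
ee_rot: [3.14, -0.004, -3.088]
wrist_force: [-0.7, 0.6, 0.1]
width: 0.0291
```

step_arm(
  increments="0 0 -1 0 0 0; 0 0 -2 0 0 0; 0 0 -4 0 0 0; 0 0 -4 0 0 0; 0 0 -2 0 0 0",
)

```text
time: 27.3
tool_pos: [0.5433, 0.0735, 0.1693]
ee_rot: [3.141, 0.006, -3.088]
wrist_force: [0.8, 0.2, -1.0]
width: 0.0302
```

step_arm(
  increments="0.5 -3 0 0 0 0; 0.5 -4 0 0 0 0; 0.5 -4 0 0 0 0; 0.5 -4 0 0 0 0; 0.5 -4 0 0 0 0",
)

```text
time: 27.8
tool_pos: [0.5267, -0.119, 0.1651]
ee_rot: [3.141, 0.0, -3.088]
wrist_force: [0.5, 0.4, 0.9]
width: 0.03
```

Run:
```python
from meas import *
a=snap('top','t8.png');b=snap('scene','s8.png')
u,v,r=156,183,9
w=cv2.resize(a[v-r:v+r+1,u-r:u+r+1],None,fx=8,fy=8,interpolation=cv2.INTER_CUBIC)
m=(cv2.cvtColor(w,cv2.COLOR_BGR2HSV)[...,1]<38).astype(np.uint8)*255
m=cv2.morphologyEx(m,cv2.MORPH_CLOSE,np.ones((15,15)))
cs,_=cv2.findContours(m,0,1);k=max(cs,key=cv2.contourArea);(x,y),ax,an=cv2.fitEllipse(cv2.convexHull(k))
p=(u-r+(x+.5)/8-.5,v-r+(y+.5)/8-.5);print(p,np.array(ax)/8,onz('top',*p,.007))
A=cv2.resize(a[130:215,125:265],(790,480),interpolation=cv2.INTER_CUBIC);B=cv2.resize(b[190:225,310:360],(150,105),interpolation=cv2.INTER_CUBIC)
o=np.zeros((590,790,3),np.uint8);o[:480]=A;o[482:587,:150]=B
o[482:587,160:360]=cv2.resize(b[180:260,240:380],(200,105));o[482:587,380:580]=cv2.resize(a,(200,105))
cv2.imwrite('pics/v8.png',o)
```

```text
(156.5784502029419, 182.59599781036377) [12.4445591  12.52184582] [0.53437746 0.33657465 0.007     ]
```

View pics/v8.png

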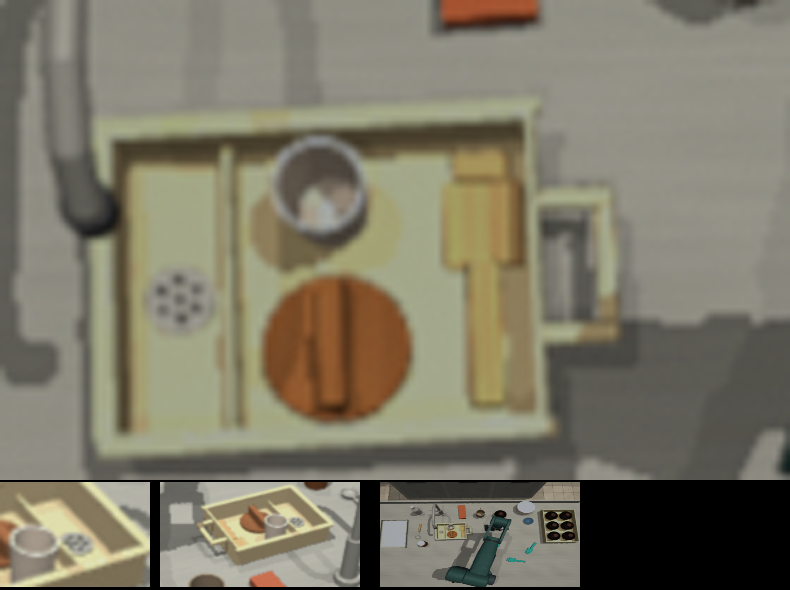

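Run:
```python
from h import *
o=get_obs();print(o['time'],o['tool_pos'],o['wrist_force'])
print(close_job())
```

```text
27.9 [ 0.52640736 -0.12199665  0.16478119] [-0.07632536  0.37009013 -0.13061675]
the job is handed in; nothing more can be done
None
```

I loaded the lid, the wooden paddle and the cup into the tub's large bay. I then gripped the loop handle, slid the tub about 0.17 m under the tap, let go and backed the arm away. The job was handed in at 27.9 s; no verdict is reported.

**What the last checks showed:**
- **Load:** the last pictures show the lid, paddle and cup wholly inside the large bay, with the cup upright. I lowered the lid and cup until the floor pushed back before releasing; the force reached about 18 N for the lid and 5 N for the cup.
- **Slide:** the tool height stayed constant to about 0.1 mm during the slide, so the tub was not lifted.
- **Strainer position:** the top camera puts the strainer at (0.534, 0.337) and the spout tip at (0.531, 0.338), so it sits about 3–4 mm too far in x.
    - **Last nudge:** it was meant to take out 2 mm, but the tub did not follow it in x.
    - **Camera disagreement:** a rough reading by eye from the scene camera suggests about 6 mm instead.
    - **Decision:** I left it, because this is close to the measuring error and well within the 22 mm radius of the strainer.

I did not re-measure the other things on the counter. No move was aimed near them, and no force reading suggested contact.

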